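# Put the tin loaf away in the roll-top bread bin

## Task

Put the tin loaf away in the roll-top bread bin: roll the bin's slatted cover right up, lay the loaf inside on the bin's floor, right way up and without dropping it, and roll the cover down again until it is fully shut. Leave the bun that is already in the bin, and the other bread and things on the bench, where they are.

Things in the scene. Friction and masses are not known exactly. Their poses are not given: they have to be found in the camera images.
- bin: Pale wooden roll-top bread bin, fixed to the bench: 356 mm deep (x), 372 wide (y), 233 high, D-shaped end cheeks 16 mm thick. Origin: centre of its underside, on the bench. x points from the mouth (facing the robot) to the back, z up. Front board 60 mm high. The rear roof is fixed slats, outer radius 175 mm about the track centre, from 12 degrees behind the top of the arc down to the back.
- cover (a joint): The bin's slatted cover: how far it has rolled up its track, rad about the track centre. 0 = fully shut, leading rail down at the front board; 1.571 = fully up, rail just behind the top of the arc, slats stowed inside the back. Starts shut or ajar. Stays where it is left; 1 to 8 N along the track at the handle moves it.
- loaf: Tin loaf, brown crust, oblong: 120 mm long (x), 60 mm wide (y), 68 mm high, straight sides and a domed top with one pale lengthwise split; 0.25 to 0.5 kg, firm. Origin: centre of its underside; x along its length, z up. It lies on one of the two baking trays, left or right of the bin, lengthwise within about 35 degrees of straight ahead.
- bun: Round bun, 100 mm across, 62 mm high, lying on the bin's floor in the left half (bin frame x within 30 mm of the middle, y +85 to +110 mm). Origin: centre of its underside. Leave it there.
- cob: Round cob loaf with three pale cuts, 116 mm across, 72 mm high, on the other baking tray. Origin: centre of its underside. Leave it.
- roll_left: Small round roll, 68 mm across, 44 mm high, at the far end of the left tray. Origin: centre of its underside. Leave it.
- roll_right: Small round roll, 68 mm across, 44 mm high, at the far end of the right tray. Origin: centre of its underside. Leave it.
- scraper: Bench scraper, 150 mm steel blade with a wooden back, about 100 mm by 150 mm, 24 mm high, on the bench between the left tray and the robot. Origin: under the middle of the tool. Leave it.
- brush: Wooden bench brush, 160 mm long, 34 mm wide, 41 mm high, bristles down, on the bench at the right, beyond the right tray. Origin: under its middle. Leave it.
- jar: Jar of grain with a steel lid, 84 mm across, 130 mm high, on the bench beyond the left tray. Origin: centre of its underside. Leave it.
- tray_left: Dark steel baking tray, fixed, 330 mm (x) by 230 mm (y), floor 3 mm above the bench, rim 18 mm high. Origin: centre of its underside.
- tray_right: The same tray on the right.
- bin_floor (a point): Middle of the clear floor inside the bin, on its surface, 12 mm above the bench; bin axes. From here 126 mm to the front board and to the inner back panel (x), 170 mm to either cheek (y). The fully raised cover leaves the floor open to above from the front board to about 25 mm behind this point.
- track_centre (a point): Middle of the level line, along the bin's y axis, about which the cover's round track runs: over the bin's origin, 55 mm above the bench; bin axes. The cheeks have radius 178 mm about it, the cover's slats 155 to 165 mm.
- cover_handle (a point): Middle of the cover's handle, moving with it: a level steel bar 12 mm thick, 140 mm long, along the bin's y, on stays 60 mm either side of its middle. It runs on radius 203 mm about the track centre, 32 mm clear of the leading rail: 8 degrees above level at the front when shut (bin x -201, z +83 mm), plus the joint's angle; fully up: x +28, z +256 mm. Site axes turn with the cover.
Mind the look-alikes: they are no part of the job. Of the things that look like the loaf, take the one that is farthest to the robot's left at the start.

How it is judged:
By the outcome, as a careful person would: the job done as asked, in the order asked, and still so for the second after the job is handed in, with the robot touching nothing.
It also fails if it takes over 72 s, if anything falls off the work surface, if the arm or the gripper's body presses on something with over 40 N, if the wrist force passes 120 N, or if a joint passes its speed limit or range.

## Robot

A 7-joint arm with a two-finger parallel gripper is mounted at the origin on the work surface. World frame = base frame: x ahead of the robot, y to its left, z up, the work surface at z = 0. Lengths are in m, angles in rad, forces in N, time in s.
With the tool pointing down it reaches from about 0.425 to 0.825 m from the base axis. Payload 3.6 kg.
Tool frame: the origin (TCP) lies at the very end of the fingers, on their centre line; the grasp point (between the pads) lies 19 mm behind it; y points along the fingers, x is the direction in which the jaws open and shut, and the axes are right-handed (so a half turn about y gives the same grasp; the last joint's range is limited). The gripper opens to 85 mm and grips with 20 to 120 N. Pads are 22 mm wide; open, the fingers measure 114 mm over their backs; the gripper's body (76 mm by 85 mm) begins 54 mm behind the grasp point. The pads swing forward as they close: fully open they stand 13 mm farther back than shut.
Start: joints at [1.284, 0.615, -0.013, 1.423, 0.008, 1.103, -0.04], TCP at [0.167, -0.628, 0.194] pointing down, gripper open.
Joint ranges: [-3.12, 3.12], [-0.3, 2.06], [-1.34, 1.32], [0.26, 2.42], [-1.36, 4.5], [0.01, 1.98], [-2.84, 2.84]. Speed limits (rad/s): [2.79, 2.79, 3.14, 3.14, 3.14, 3.14, 3.14].

## Interface

Orientations are given as a unit quaternion [x, y, z, w].
In Python, from plant import arm, vision, workorder, finder gives the robot as it stands. The module is installed in compiled form; this text tells all that it offers. Calls block until the motion is done:
- arm.movep(position, orientation): joint-space move of the TCP to a pose.
- arm.line_to(position, frame=None, feed=0.15, force_limit=None): straight line of the TCP; frame=None keeps the orientation; feed is the mean speed in m/s. With force_limit (N) it stops when the force on the tool has changed by that much, and returns True; else False.
- arm.set_joints(angles): joint-space move.
- arm.open_gripper() and arm.grasp(newtons=None): open the fingers fully, or close them until they stop; newtons is the grip in N (None keeps the last).
- arm.pause(seconds).
- arm.inverse_kinematics(position, orientation): joint angles nearest the present ones, or None.
- vision.read_camera(name): name is "scene" or "side" or "wrist"; returns the picture (480x640x3 uint8, red, green, blue); there is no depth.
- vision.camera_info(name): a dict with "camera_matrix" (3x3 intrinsics, pixels), "dist_coeffs" ([k1, k2, p1, p2, k3] as OpenCV has them; the pictures are not rectified), "position" and "attitude" of the camera in the world; the wrist camera has in their place "tool_from_camera" (4x4, takes a point from camera to tool coordinates, whose origin is the TCP and whose axes are the tool frame's). Camera axes: x right, y down, z forward; pixel columns grow to the right and rows downward; lengths in m; the calibration is good to about 2 mm. A picture is of the moment at which its call begins: read the wrist's pose just before it. camera_info takes no time and is no camera call.
A pose or a line that the arm cannot do raises arm.PlanningError and nothing moves.
- workorder.sign_off(): hands the job in, once; it reports no verdict.
Trained networks look in the newest picture that a camera, given by its name, has taken for a name from the list of things; names that differ only in an ending like _2 or _b are one class to them, and where a whole thing is asked for, a point or a joint stands for the part that bears it (a point fixed in the world has none). Each returns a list of dicts, best first, with "conf" (0 to 1); they miss things now and then, are a little off and sometimes report something else, mostly with a low value. They report only what shows in the picture. A call takes as long as a camera call. They do not tell look-alikes from the thing itself.
- finder.outline_of(camera, target): "region" (480x640 bool, what is visible of it) and "point" ([column, row] in pixels, amid what is visible of it).
Readings, each from a call of its own:
- arm.read_clock(): time.
- arm.read_joint_pos(): joint angles.
- arm.read_qvel(): joint speeds.
- arm.read_joint_torque(): joint torques, N m.
- arm.read_eef_pos(): TCP position.
- arm.read_eef_rot(): TCP orientation.
- arm.read_force(): force on the tool from outside, world axes, zero at the start.
- arm.read_ft_torque(): the same for the moment, N m.
- arm.read_gripper_width(): finger opening in m.
Only numpy, scipy, OpenCV 4.12 (cv2) and the standard library are available. Lean on these libraries where they do the work, as an engineer would, in place of code of your own. Each camera call takes 0.05 s, during which the arm holds its last target. There are 200 camera calls.

## Working session

There is one attempt and no reset: what is moved stays moved. The work goes in short steps, each a Python script; the robot and the scene stay as the last script left them, time stands still between calls to the robot, and variables do not carry over. Pictures are saved under pics/ and viewed, about 8 in all and at most 12, crops included, and the job is handed in when it is done.

```bash
mkdir -p pics; ls; cat > h.py <<'E'
import numpy as np, cv2
from scipy.spatial.transform import Rotation as R
from plant import arm, vision, workorder, finder
def cam(n):
    i=vision.camera_info(n); K=np.array(i["camera_matrix"]);d=np.array(i["dist_coeffs"])
    if n=="wrist":
        T=np.eye(4);T[:3,:3]=R.from_quat(arm.read_eef_rot()).as_matrix();T[:3,3]=arm.read_eef_pos()
        T=T@np.array(i["tool_from_camera"])
    else:
        a=np.array(i["attitude"]);T=np.eye(4);T[:3,:3]=a if a.shape==(3,3) else R.from_quat(a).as_matrix();T[:3,3]=i["position"]
    return K,d,T
def shot(n,f=None):
    c=cam(n);im=vision.read_camera(n)
    if f: cv2.imwrite("pics/"+f,cv2.cvtColor(im,cv2.COLOR_RGB2BGR))
    return im,c
def at_z(px,c,z):
    K,d,T=c;p=cv2.undistortPoints(np.array(px,float).reshape(-1,1,2),K,d)[:,0]
    r=np.c_[p,np.ones(len(p))]@T[:3,:3].T
    return T[:3,3]+r*((z-T[2,3])/r[:,2:])
def proj(P,c):
    K,d,T=c;M=np.linalg.inv(T)
    return cv2.projectPoints(np.array(P,float).reshape(-1,3),cv2.Rodrigues(M[:3,:3])[0],M[:3,3],K,d)[0][:,0]
E
cat > a.py <<'E'
from h import *
ims=[]
for n in("scene","side"):
    im,c=shot(n,n+"0.png");print(n,c[2].round(3).tolist(),c[0].round(0).tolist())
    for t in("loaf","bin","cover_handle","bun","cob","tray_left","tray_right","jar"):
        for o in finder.outline_of(n,t):
            m=o["region"];ys,xs=np.nonzero(m);print(t,round(o["conf"],2),np.round(o["point"]),m.sum(),xs.min(),xs.max(),ys.min(),ys.max())
print(arm.read_eef_rot(),arm.read_clock(),vision.camera_info("wrist")["tool_from_camera"])
E
python3 a.py
```

```text
pics
scene [[-0.442, -0.846, 0.299, 0.203], [-0.897, 0.416, -0.147, 0.042], [-0.0, -0.334, -0.943, 1.121], [0.0, 0.0, 0.0, 1.0]] [[453.0, 0.0, 318.0], [0.0, 453.0, 236.0], [0.0, 0.0, 1.0]]
loaf 0.92 [426. 234.] 1195 405 443 212 261
loaf 0.35 [251. 225.] 14878 167 337 148 294
bin 0.96 [252. 214.] 23115 150 349 123 314
cover_handle 0.57 [253. 221.] 15006 166 338 147 294
cob 0.67 [138. 365.] 1915 115 163 344 392
tray_left 0.57 [143. 342.] 10362 77 207 276 438
tray_right 0.87 [430. 217.] 8673 354 490 155 294
jar 0.75 [129. 257.] 1522 103 152 236 279
side [[0.328, 0.901, -0.283, 0.919], [0.945, -0.315, 0.092, -0.249], [-0.007, -0.298, -0.955, 1.364], [0.0, 0.0, 0.0, 1.0]] [[503.0, 0.0, 318.0], [0.0, 503.0, 240.0], [0.0, 0.0, 1.0]]
loaf 0.72 [140. 314.] 1141 122 157 291 338
loaf 0.7 [472. 180.] 6447 419 533 118 235
loaf 0.61 [221. 240.] 958 207 235 218 263
bin 0.62 [385. 268.] 20711 292 475 186 358
bin 0.4 [389. 161.] 1535 363 417 142 179
cover_handle 0.61 [376. 238.] 8629 303 454 189 290
bun 0.55 [475. 159.] 1115 455 492 142 180
cob 0.72 [477. 162.] 1144 455 493 142 179
cob 0.43 [493. 243.] 1172 472 514 224 263
tray_left 0.73 [473. 182.] 6573 419 532 117 236
tray_right 0.73 [221. 266.] 7888 167 276 194 325
tray_right 0.69 [220. 299.] 518 207 232 288 313
tray_right 0.28 [388. 270.] 20767 293 475 186 359
jar 0.61 [494. 240.] 1142 472 513 224 263
[-0.5605427   0.43102342 -0.43101183  0.56057069] 0.9 [[ 9.99999180e-01 -1.09460994e-03  6.64345431e-04  7.78284324e-04]
 [-9.38093933e-04 -2.73171439e-01  9.61964908e-01 -1.79317415e-01]
 [-8.71496150e-04 -9.61964743e-01 -2.73172242e-01  6.89488897e-02]
 [ 0.00000000e+00  0.00000000e+00  0.00000000e+00  1.00000000e+00]]
```

View pics/scene0.png

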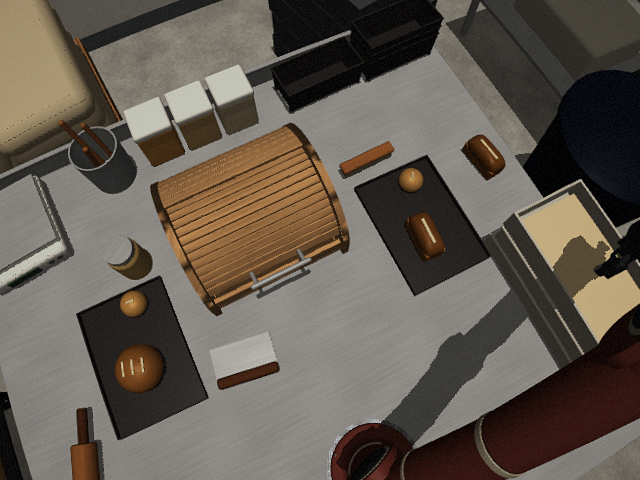

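View pics/side0.png

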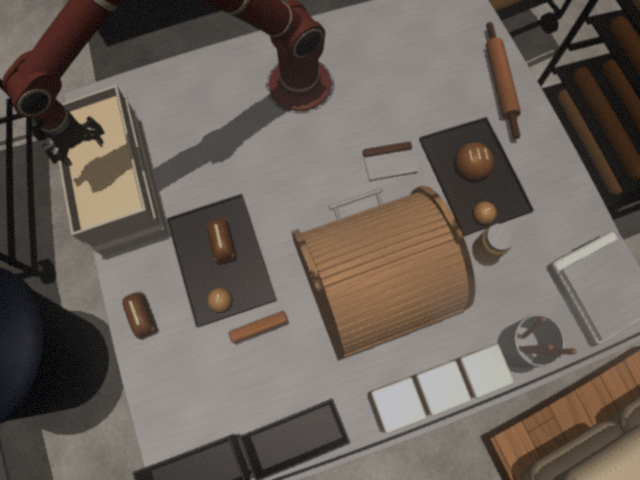

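The scene camera shows the bin with its cover at or near shut, handle at about (281,272). Two things look like the loaf: A on the right tray at scene (426,234) / side (221,240), and B on the bare bench at scene (484,155) / side (140,314). A is farther to the robot's left and lies on a tray, so it fits. I'll fit the poses and confirm with a crop.

```bash
cat > b.py <<'E'
from h import *
from scipy.optimize import minimize
C={n:shot(n) for n in("scene","side")}
def masks(t,near,):
    out={}
    for n in C:
        for o in finder.outline_of(n,t):
            if np.hypot(*(np.array(o["point"])-near[n]))<40: out[n]=o["region"];break
    return out
def place(P,q):
    c,s=np.cos(q[2]),np.sin(q[2]);P=np.array(P,float);return np.c_[c*P[:,0]-s*P[:,1]+q[0],s*P[:,0]+c*P[:,1]+q[1],P[:,2]]
def fit(P,M,q0,sc):
    def cost(v):
        q=q0+v*sc;r=0
        for n,m in M.items():
            z=np.zeros((480,640),np.uint8);h=cv2.convexHull(proj(place(P,q),C[n][1]).astype(np.float32))
            cv2.fillConvexPoly(z,np.round(h*16).astype(int),1,shift=4);z=z>0
            r+=1-(z&m).sum()/(z|m).sum()
        return r
    r=minimize(cost,np.zeros(3),method="Nelder-Mead",options=dict(initial_simplex=np.array([[-1,-1,-1],[1,0,0],[0,1,0],[0,0,1.]]),maxiter=300))
    return q0+r.x*sc,r.fun,{n:minimize(cost,r.x,method="Nelder-Mead").fun for n in[]}
a=np.linspace(0,np.pi,40)
prof=[(-.178,0),(.178,0)]+[(.178*np.cos(t),.055+.178*np.sin(t)) for t in a]
B=[(x,y,z) for x,z in prof for y in(-.186,.186)]
near=dict(scene=(252,214),side=(385,268))
Mb=masks("bin",near)
q0=np.r_[at_z([252,214],C["scene"][1],.15)[0][:2],-.3]
for k in([*Mb],*[[n] for n in Mb]):
    for y in(-.3,0.):
        q0[2]=y;r=fit(B,{n:Mb[n] for n in k},q0.copy(),np.array([.03,.03,.2]));print("bin",k,r[0].round(4),round(r[1],3))
# loaf
L=[(x,y,z) for x in(-.06,.06) for y,z in((-.03,.003),(.03,.003),(-.03,.053),(.03,.053),(-.015,.068),(.015,.068),(0,.071))]
Ml=masks("loaf",dict(scene=(426,234),side=(221,240)))
q0=np.r_[at_z([426,234],C["scene"][1],.04)[0][:2],0]
for k in([*Ml],*[[n] for n in Ml]):
    r=fit(L,{n:Ml[n] for n in k},q0,np.array([.01,.01,.3]));print("loaf",k,r[0].round(4),round(r[1],3))
print("A",at_z([[426,234]],C["scene"][1],.035),at_z([[221,240]],C["side"][1],.035),"B",at_z([[484,155]],C["scene"][1],.03),at_z([[140,314]],C["side"][1],.03))
im=C["scene"][0][130:330,230:530].copy();cv2.imwrite("pics/crop1.png",cv2.resize(im[...,::-1],None,fx=2.6,fy=2.6,interpolation=cv2.INTER_CUBIC))
E
python3 b.py
```

```text
bin ['scene'] [0.6674 0.0037 0.0114] 0.051
bin ['scene'] [0.6646 0.0054 0.0252] 0.051
bin ['scene'] [0.6674 0.0037 0.0114] 0.051
bin ['scene'] [0.6646 0.0054 0.0252] 0.051
loaf ['scene', 'side'] [ 0.4314 -0.3756  0.01  ] 0.352
loaf ['scene'] [ 0.4232 -0.374  -0.0323] 0.161
loaf ['side'] [ 0.4331 -0.3747 -0.0513] 0.196
A [[ 0.4314343  -0.37872248  0.035     ]] [[ 0.43558453 -0.37494206  0.035     ]] B [[ 0.56087307 -0.648439    0.03      ]] [[ 0.56264666 -0.64507925  0.03      ]]
```

View pics/crop1.png

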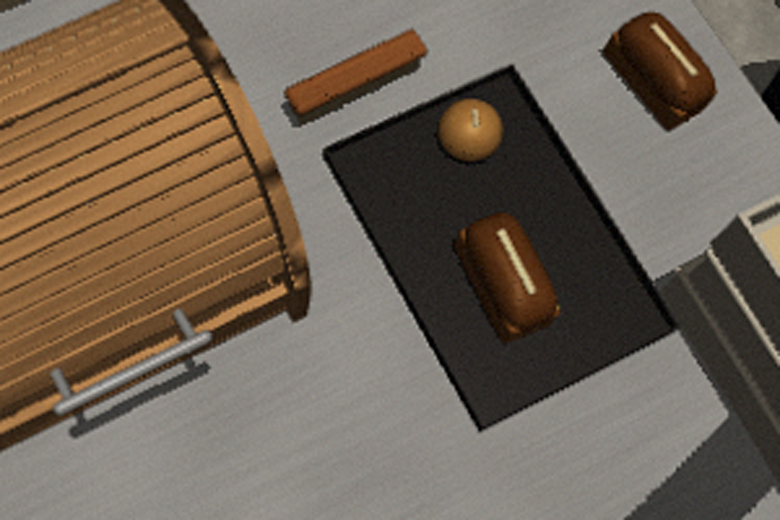

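The crop confirms A: an oblong brown loaf with one lengthwise split, on the right tray, y = -0.376 against B's y = -0.647, so A is the one farther left. Next is a closer look at the handle and loaf with the wrist camera.

```bash
cat >> h.py <<'E'
DOWN=np.array([[0,0,-1],[1,0,0],[0,-1,0.]])
def q(M): return R.from_matrix(M).as_quat()
def rz(a): return R.from_euler("z",a).as_matrix()
E
cat > c.py <<'E'
from h import *
im,c=shot("scene")
e=at_z([[253.1,286.9],[309.6,260.8]],c,.083);print("handle if shut",e.round(4),np.linalg.norm(e[0]-e[1]))
arm.movep([.47,-.376,.28],q(DOWN));im,cw=shot("wrist","w_loaf.png")
for o in finder.outline_of("wrist","loaf"):
    m=o["region"].astype(np.uint8);r=cv2.minAreaRect(np.argwhere(m)[:,::-1].astype(np.float32));b=at_z(cv2.boxPoints(r),cw,.05)
    print("loaf",o["conf"],o["point"],at_z([o["point"]],cw,.05),b.round(3).tolist())
print(proj([.433,-.376,.05],cw))
arm.movep([.47,0,.33],q(DOWN));im,cw=shot("wrist","w_h.png")
np.savez("wh.npz",K=cw[0],d=cw[1],T=cw[2])
for t in("cover_handle","bin"):
  for o in finder.outline_of("wrist",t): print(t,o["conf"],o["point"],o["region"].sum())
print(arm.read_clock(),cw[0])
a=cv2.imread("pics/w_loaf.png");b=cv2.imread("pics/w_h.png");cv2.imwrite("pics/w2.png",cv2.resize(np.hstack([a,b]),(800,300)))
# IK feasibility along the arc for pitch (deg below level)
for th in np.radians([8,30,53,75,98]):
    p=np.array([.667-.203*np.cos(th),.004,.055+.203*np.sin(th)]);ok=[]
    for s in(1,-1):
        for pit in range(0,121,15):
            f=np.radians(pit);d=np.array([np.cos(f),0,-np.sin(f)]);zt=np.array([0,s,0.]);M=np.c_[np.cross(d,zt),d,zt]
            if arm.inverse_kinematics(p+.019*d,q(M)) is not None: ok.append((s,pit))
    print(np.degrees(th).round(),ok)
E
python3 c.py
```

```text
handle if shut [[ 0.4871  0.072   0.083 ]
 [ 0.4861 -0.0748  0.083 ]] 0.14681425329317938
loaf 0.79 [320.3, 174.9] [[ 0.42973386 -0.37827064  0.05      ]] [[0.488, -0.412, 0.05], [0.371, -0.401, 0.05], [0.376, -0.343, 0.05], [0.493, -0.35, 0.05]]
loaf 0.44 [297.0, 188.4] [[ 0.44501339 -0.40532979  0.05      ]] [[0.316, -0.5, 0.05], [0.317, -0.287, 0.05], [0.622, -0.268, 0.05], [0.622, -0.529, 0.05]]
[[322.28483421 177.784932  ]]
cover_handle 0.73 [326.2, 312.6] 46170
cover_handle 0.48 [328.9, 299.0] 58271
bin 0.93 [326.0, 300.7] 58475
4.5667 [[350.18858433   0.         320.21579755]
 [  0.         350.18858433 246.9532503 ]
 [  0.           0.           1.        ]]
8.0 [(1, 75), (1, 90), (1, 105), (1, 120), (-1, 75), (-1, 90), (-1, 105), (-1, 120)]
30.0 [(1, 60), (1, 75), (1, 90), (1, 105), (1, 120), (-1, 60), (-1, 75), (-1, 90), (-1, 105), (-1, 120)]
53.0 [(1, 45), (1, 60), (1, 75), (1, 90), (1, 105), (1, 120), (-1, 45), (-1, 60), (-1, 75), (-1, 90), (-1, 105), (-1, 120)]
75.0 [(1, 30), (1, 45), (1, 60), (1, 75), (1, 90), (1, 105), (1, 120), (-1, 30), (-1, 45), (-1, 60), (-1, 75), (-1, 90), (-1, 105), (-1, 120)]
98.0 [(1, 0), (1, 15), (1, 30), (1, 45), (1, 60), (1, 75), (1, 90), (1, 105), (-1, 0), (-1, 15), (-1, 30), (-1, 45), (-1, 60), (-1, 75), (-1, 90), (-1, 105)]
```

View pics/w2.png

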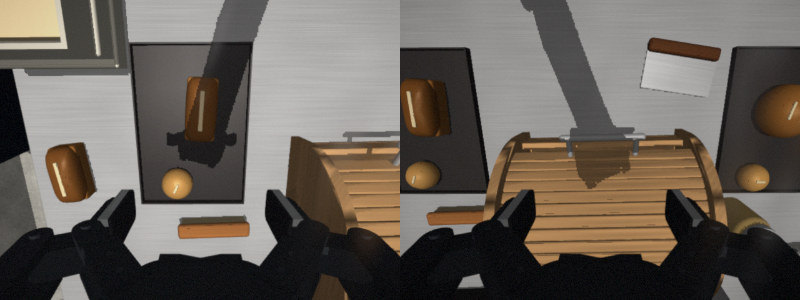

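View pics/w_h.png

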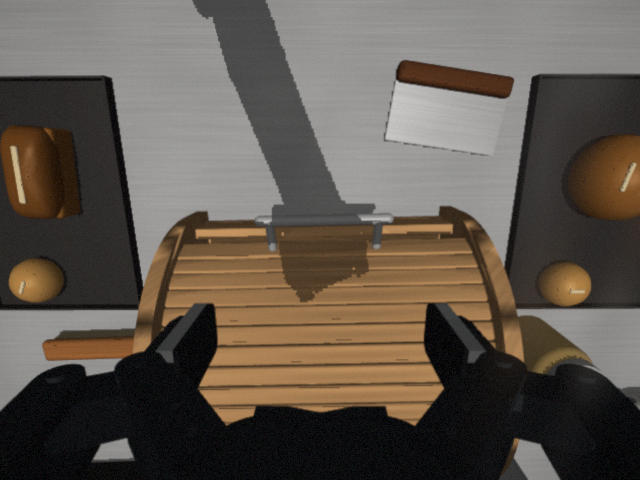

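```bash
cat > d.py <<'E'
from h import *
from scipy.optimize import least_squares
f=np.load("wh.npz");cw=(f["K"],f["d"],f["T"]);cs=cam("scene")
def H(v,y): 
    b=v[3]+np.radians(8);P=np.array([-.203*np.cos(b),y,.055+.203*np.sin(b)]);return rz(v[2])@P+[v[0],v[1],0]
def B(v,P): return rz(v[2])@np.array(P)+[v[0],v[1],0]
def res(v):
    w=proj([H(v,-.07),H(v,.07),B(v,[-.178,-.186,.055]),B(v,[-.178,.186,.055])],cw)-[[256,219],[393,218],[188,213],[462,209]]
    s=proj([H(v,.07),H(v,-.07)],cs)-[[253.1,286.9],[309.6,260.8]]
    return np.r_[w.ravel(),1.3*s.ravel()]
for th0 in(0,.3):
    r=least_squares(res,[.667,.004,.01,th0],loss="soft_l1");print(r.x.round(4),r.cost,r.fun.round(1));
J=r.jac;print("sd/px",np.sqrt(np.diag(np.linalg.inv(J.T@J))).round(4));v=r.x
print(H(v,0),arm.read_eef_pos())
im=cv2.imread("pics/w_h.png");
E
python3 d.py
```

```text
[0.6586 0.0023 0.0093 0.2871] 14.952589531656615 [ 2.5 -0.1 -4.1 -0.7 -6.5 -0.3  3.4  0.  -0.4 -0.7 -0.4 -2.1]
[0.6586 0.0023 0.0093 0.2871] 14.95258953165666 [ 2.5 -0.1 -4.1 -0.7 -6.5 -0.3  3.4  0.  -0.4 -0.7 -0.4 -2.1]
sd/px [0.001  0.0016 0.0048 0.0103]
[0.47384781 0.00054472 0.13901449] [ 0.47034103 -0.00146019  0.32960835]
```

```bash
cat >> h.py <<'E'
def pose(d,s=1):
    d=np.array(d,float);d/=np.linalg.norm(d);zt=np.array([0,s,0.]);return np.c_[np.cross(d,zt),d,zt]
E
cat > e.py <<'E'
from h import *
j0=arm.read_joint_pos();best=[]
for s in(1,-1):
    k=arm.inverse_kinematics([.444,0,.25],q(pose([0,0,-1],s)));print(s,None if k is None else np.round(k,2))
    if k is not None: best.append((abs(k[6]),s))
s=min(best)[1];print("s",s)
arm.movep([.444,0,.25],q(pose([0,0,-1],s)))
im,c=shot("wrist","w_h2.png");np.savez("wh2.npz",K=c[0],d=c[1],T=c[2]);print(arm.read_clock())
exec(open("d.py").read().split("def res")[0].split("cs=cam")[1].split("\n",1)[1])
o=cv2.imread("pics/w_h2.png");v=np.array([.6586,.0023,.0093,.2871])
for y in(-.07,.07):
    p=proj([H(v,y)],c)[0];print(p);cv2.drawMarker(o,tuple(int(t) for t in p),(0,255,0),0,10)
    v0=v.copy();v0[0]=.667;v0[3]=0;p=proj([H(v0,y)],c)[0];cv2.drawMarker(o,tuple(int(t) for t in p),(0,0,255),0,10)
cv2.imwrite("pics/w_h2o.png",o)
E
python3 e.py
```

```text
1 [ 0.42  0.28 -0.6   1.88  0.18  1.03 -0.26]
-1 [ 0.84  0.51 -1.33  1.87  0.54  1.19  2.47]
s 1
5.925
[353.59395644 305.47419088]
[356.47567558 144.43183948]
```

View pics/w_h2o.png

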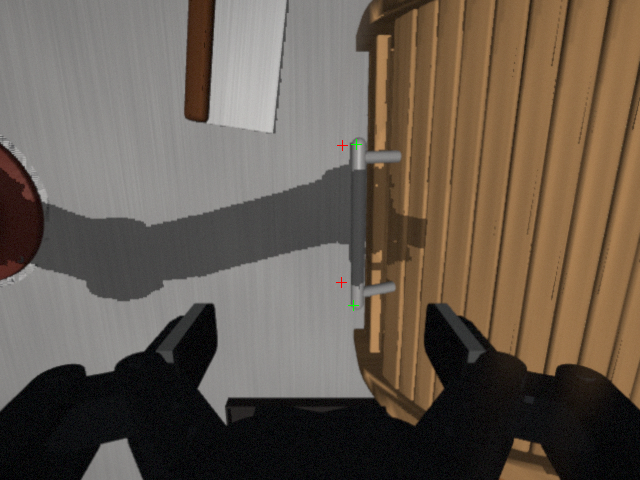

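The overlay puts the fitted handle (green, cover ajar by about 0.29 rad) on the bar ends at (358,140) and (357,308). The shut hypothesis (red) is off. I'll refit using all three views.

```bash
cat > d2.py <<'E'
exec(open("d.py").read().split("def res")[0])
f=np.load("wh2.npz");c2=(f["K"],f["d"],f["T"])
for pr in(0,1):
  for L in(.070,.076):
    def res(v):
        w=proj([H(v,-L),H(v,L)],cw)-[[256,219],[393,218]]
        w2=proj([H(v,-L),H(v,L)],c2)-[[357.5,308],[358,140]]
        s=proj([H(v,L),H(v,-L)],cs)-[[253.1,286.9],[309.6,260.8]]
        ch=proj([B(v,[-.178,-.186,.05]),B(v,[-.178,.186,.05])],cw)-[[188,213],[462,209]]
        return np.r_[w.ravel(),w2.ravel(),1.3*s.ravel(),ch[:,1]*.7,pr*(v[0]-.665)/.003]
    r=least_squares(res,[.665,.004,.01,.25],loss="soft_l1");print(pr,L,r.x.round(4),round(r.cost,1),r.fun.round(1),H(r.x,0).round(4))
E
python3 d2.py
```

```text
0 0.07 [0.6576 0.0035 0.0108 0.3064] 14.4 [ 2.9  1.2 -2.5  0.3 -2.7 -1.8 -0.4  3.1 -1.3 -1.1 -1.2 -2.7 -1.1 -1.2
 -0. ] [0.4744 0.0015 0.1426]
0 0.076 [0.6635 0.0023 0.0102 0.2495] 14.6 [-2.   0.5 -0.  -0.4 -2.6  0.3 -0.  -2.9 -3.3  0.8  2.3 -3.4  1.9  2.
 -0. ] [4.757e-01 3.000e-04 1.320e-01]
1 0.07 [0.6585 0.0034 0.0111 0.298 ] 15.9 [ 2.9  1.2 -3.   0.3 -2.6 -2.3 -0.3  3.4 -1.2 -1.1 -1.1 -2.7 -0.6 -0.7
 -2.2] [0.4747 0.0013 0.141 ]
1 0.076 [0.6637 0.0023 0.0106 0.2477] 14.7 [-2.   0.5 -0.1 -0.4 -2.5  0.2  0.  -2.8 -3.3  0.8  2.3 -3.4  2.1  2.1
 -0.4] [4.758e-01 3.000e-04 1.317e-01]
```

```bash
cat > f.py <<'E'
from h import *
y=.001
arm.line_to([.4445,y,.16],feed=.15)
print("hit",arm.line_to([.4445,y,.113],feed=.06,force_limit=8),arm.read_eef_pos(),arm.read_force())
arm.grasp(20);print("w",arm.read_gripper_width(),arm.read_force())
for x in(.455,.465,.473,.479):
    h=arm.line_to([x,y,.113],feed=.05,force_limit=25);print(x,h,arm.read_gripper_width(),arm.read_force().round(1) if hasattr(arm.read_force(),'round') else arm.read_force())
    if h: break
print(arm.read_eef_pos(),arm.read_clock());shot("wrist","w3.png")
E
python3 f.py
```

```text
hit False [0.44479524 0.00110417 0.11317961] [ 0.47762123 -0.55329954  0.34986087]
w 2.551554045339181e-06 [ 0.61155725 -0.30121489  1.09036756]
0.455 False 0.0002246854415742558 [ 0.2 -0.8 -0.7]
0.465 False 1.6711334965263707e-05 [-0.4  0.4  0.5]
0.473 False -4.4668846924845235e-06 [ 0.6 -0.2  0.1]
0.479 False -8.094152715390867e-05 [ 0.5 -0.7  0.3]
[0.47938743 0.00101946 0.11299683] 9.6583
```

View pics/w3.png

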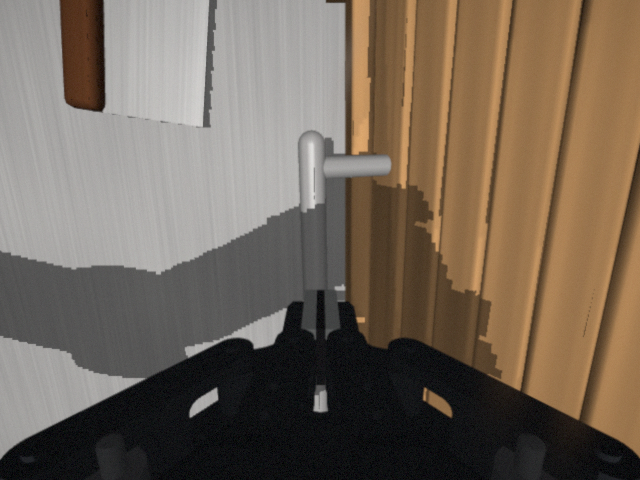

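The closing finger evidently pushed the light cover down and slid over the bar. Pressing the cover fully shut with the closed fingertips gives a known handle height (0.083) and a hard stop for the grip.

```bash
cat > g.py <<'E'
from h import *
print(arm.line_to([.468,.001,.072],feed=.05,force_limit=18),arm.read_eef_pos(),arm.read_force())
p=arm.read_eef_pos();arm.line_to([p[0],p[1],.25],feed=.2)
arm.open_gripper();arm.line_to([.444,.001,.25],feed=.2)
im,c=shot("wrist","w4.png");np.savez("wh4.npz",K=c[0],d=c[1],T=c[2]);print(arm.read_clock())
cv2.imwrite("pics/w4c.png",cv2.resize(cv2.imread("pics/w4.png")[100:350,260:460],None,fx=2.4,fy=2.4,interpolation=cv2.INTER_CUBIC))
for b in(.658,.662,.666,.67): print(b,proj([[b-.201,.062,.083],[b-.201,-.058,.083]],c).round(1).tolist())
E
python3 g.py
```

```text
False [0.46938926 0.00120007 0.07222239] [-0.08888165 -0.25434466  0.45628597]
12.8583
0.658 [[334.4, 155.1], [333.2, 273.0]]
0.662 [[338.6, 155.1], [337.0, 273.0]]
0.666 [[342.8, 155.1], [340.8, 273.0]]
0.67 [[347.0, 155.0], [344.7, 273.0]]
```

View pics/w4c.png

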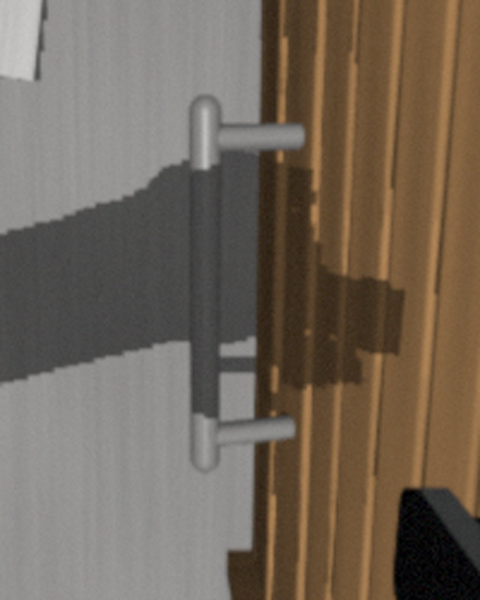

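```bash
cat > g2.py <<'E'
from h import *
P=q(pose([0,0,-1],1))
arm.movep([.42,-.18,.08],P)
h=arm.line_to([.42,-.18,-.012],feed=.05,force_limit=6) ; print("open",h,arm.read_eef_pos(),arm.read_force())
arm.line_to([.42,-.18,.03],feed=.1);arm.grasp(20)
h=arm.line_to([.42,-.18,-.012],feed=.05,force_limit=6);print("shut",h,arm.read_eef_pos(),arm.read_force())
arm.line_to([.42,-.18,.06],feed=.2);arm.open_gripper();print(arm.read_clock())
E
python3 g2.py
```

```text
open True [ 0.41689343 -0.18007386 -0.01188646] [-0.0802301  -0.36417852 -0.04569614]
shut False [ 0.42020268 -0.18005396 -0.01182809] [-0.14175225  0.28010652 -0.14930463]
19.2083
```

Odd: the shut fingertips met no bench even with the TCP at z = -0.012. The real tips may sit behind the reported TCP, and the fingertip pixels (row ~300 rather than ~270) agree. I'll probe deeper, gently, to measure the offset.

```bash
cat > g3.py <<'E'
from h import *
arm.grasp(20)
arm.line_to([.42,-.18,0],feed=.15)
for z in np.arange(-.01,-.056,-.005):
    h=arm.line_to([.42,-.18,z],feed=.05,force_limit=6);f=arm.read_force();print(round(z,3),h,np.round(arm.read_eef_pos(),4),np.round(f,1),np.round(arm.read_joint_torque()[1:4:2],1))
    if h or abs(f[2])>5: break
im,c=shot("wrist","w5.png");print(arm.read_gripper_width(),arm.read_clock())
arm.line_to([.42,-.18,.04],feed=.2)
E
python3 g3.py
```

```text
-0.01 False [ 0.42   -0.1801 -0.0099] [ 0.6  0.2 -0.3] [-38.   -6.1]
-0.015 False [ 0.4199 -0.1799 -0.0152] [ 0.4 -0.8 -0.4] [-38.3  -5.8]
-0.02 False [ 0.4198 -0.1799 -0.0203] [ 0.2  0.1 -0.1] [-38.5  -5.6]
-0.025 False [ 0.4198 -0.1799 -0.0253] [ 0.7 -0.4 -0.8] [-38.6  -5.4]
-0.03 False [ 0.4198 -0.1799 -0.0303] [-0.4  0.4 -1. ] [-38.8  -5.2]
-0.035 False [ 0.4198 -0.1799 -0.0353] [ 0.4 -0.   0.7] [-39.   -4.9]
-0.04 False [ 0.4205 -0.1803 -0.0368] [-5.2  2.4 33.3] [-25.6  -5.1]
-0.00028372865296795875 22.425
```

View pics/w5.png

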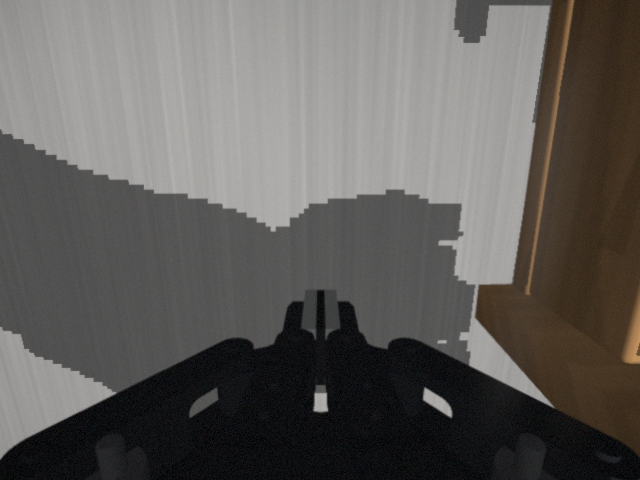

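Contact came at TCP z ≈ -0.0365, so the shut fingertips sit 36 mm behind the reported TCP and my earlier passes were above the bar. With that correction I'll push the cover shut, hook the rear finger into the gap, grip and lift.

```bash
cat > k.py <<'E'
from h import *
P=q(pose([0,0,-1],1)); bx=.4657; y=.001
arm.movep([.467,y,.12],P)
h=arm.line_to([.467,y,.046],feed=.08,force_limit=15);print("shut push",h,np.round(arm.read_eef_pos(),4),np.round(arm.read_force(),1))
arm.line_to([.467,y,.10],feed=.2);arm.open_gripper()
arm.line_to([.434,y,.09],feed=.2)
h=arm.line_to([.434,y,.0225],feed=.08,force_limit=8);print("descend",h,np.round(arm.read_eef_pos(),4),np.round(arm.read_force(),1))
arm.grasp(20);print("w",arm.read_gripper_width(),np.round(arm.read_force(),1))
for x in(.442,.450,.458,bx):
    h=arm.line_to([x,y,.0225],feed=.06,force_limit=30);print(x,h,round(arm.read_gripper_width(),4),np.round(arm.read_force(),1))
    if h: break
shot("wrist","w6.png");print(arm.read_clock())
E
python3 k.py
```

```text
shut push True [4.649e-01 1.000e-04 5.230e-02] [-2.  -0.8  9.7]
descend False [0.4344 0.0011 0.0228] [ 0.   0.5 -0. ]
w 0.011165708070747233 [33.4 -5.  -3.4]
0.442 True 0.0111 [-0.2 -0.8  6. ]
28.0167
```

```bash
cat > l.py <<'E'
from h import *
arm.grasp(60);p=np.array(arm.read_eef_pos());print(p,arm.read_gripper_width(),np.round(arm.read_force(),1))
bin_=np.array([.6667,.003]);yaw=.0106;a0=np.radians(8)
off=p-np.array([bin_[0]-.203*np.cos(a0),0,.055+.203*np.sin(a0)]);print("off",off.round(4))
for th in np.r_[np.linspace(.1,1.5,9),1.56]:
    b=a0+th;dx=-.203*np.cos(b)+.203*np.cos(a0)
    t=np.array([p[0]+dx*np.cos(yaw),p[1]+dx*np.sin(yaw),p[2]+.203*(np.sin(b)-np.sin(a0))])
    h=arm.line_to(t,feed=.12,force_limit=35);f=np.round(arm.read_force(),1);print(round(th,2),h,f,round(arm.read_gripper_width(),4),np.round(np.array(arm.read_eef_pos())-t,4))
    if h: break
print(arm.read_clock());shot("scene","s7.png")
E
python3 l.py
```

```text
[0.46537545 0.00219255 0.02878143] 0.009657569165158713 [-1.4 -0.5  6.1]
off [-0.0003  0.0022 -0.0545]
0.1 False [-1.8  0.3  2.5] 0.0097 [-0.0002  0.0001  0.0004]
0.28 False [-3.1  0.6  4. ] 0.0095 [-0.001   0.0001 -0.0002]
0.45 False [-4.7  1.4  4.4] 0.0097 [-0.0022  0.0002 -0.0005]
0.62 False [-8.3  1.   9.6] 0.01 [-0.0036  0.0004 -0.0002]
0.8 False [-13.1   0.9  16.3] 0.01 [-0.0053  0.0005  0.0006]
0.98 False [-11.5   0.7  18.7] 0.0098 [-0.0015  0.0008  0.0031]
1.15 False [-2.8  0.7 11.6] 0.0098 [0.003  0.0013 0.0033]
1.32 False [0.4 2.6 5.3] 0.0099 [0.0034 0.0016 0.0022]
1.5 False [5.3 3.2 1.9] 0.0096 [0.0041 0.0019 0.0015]
1.56 False [3.  3.7 2.9] 0.0097 [0.0022 0.0019 0.001 ]
32.35
```

The cover is up. Next I seat it at the stop, release it and fetch the loaf.

```bash
cat > m.py <<'E'
from h import *
p=np.array(arm.read_eef_pos())
print("stop",arm.line_to(p+[.012,0,-.001],feed=.06,force_limit=15),np.array(arm.read_eef_pos())-p,np.round(arm.read_force(),1))
p=np.array(arm.read_eef_pos());np.save("top.npy",p);print("top",p)
arm.open_gripper();arm.line_to(p+[0,0,.08],feed=.25)
M=q(rz(-.094)@DOWN)
arm.movep([.432,-.376,.10],M)
im,c=shot("wrist","w8.png")
for o in finder.outline_of("wrist","loaf")[:2]:
    m=o["region"].astype(np.uint8);r=cv2.minAreaRect(np.argwhere(m)[:,::-1].astype(np.float32));print(o["conf"],at_z([r[0]],c,.045).round(3),at_z(cv2.boxPoints(r),c,.06).round(3).tolist())
h=arm.line_to([.432,-.376,-.030],feed=.12,force_limit=8);print("down",h,np.round(arm.read_eef_pos(),4))
arm.grasp(45);print("w",arm.read_gripper_width(),np.round(arm.read_eef_pos(),4),np.round(arm.read_force(),1),arm.read_clock())
E
python3 m.py
```

```text
stop True [-7.41179889e-04 -1.26518489e-04 -3.37135153e-05] [-1.6  0.1  3.5]
top [0.69392271 0.00637172 0.20278456]
0.96 [[ 0.503 -0.619  0.045]] [[0.494, -0.639, 0.06], [0.46, -0.58, 0.06], [0.494, -0.568, 0.06], [0.531, -0.628, 0.06]]
0.77 [[ 0.427 -0.377  0.045]] [[0.368, -0.398, 0.06], [0.373, -0.345, 0.06], [0.487, -0.352, 0.06], [0.481, -0.413, 0.06]]
down False [ 0.4327 -0.3763 -0.0293]
w 0.0590481653127079 [ 0.4325 -0.3761 -0.0291] [-1.3  1.   6.4] 37.2917
```

View pics/s7.png

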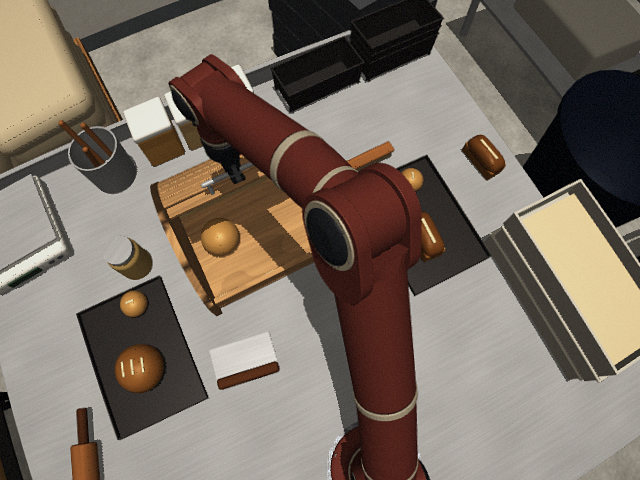

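The view shows the cover fully up with the bun at (221,238) in the bin's left half and the loaf still on its tray. The loaf is now gripped (59 mm), so I lift it and lay it in.

```bash
cat > n.py <<'E'
from h import *
M=q(rz(.0106)@DOWN);X,Y=.6667-.052,.003-.065
arm.line_to([.4325,-.376,.27],feed=.25)
print("w",arm.read_gripper_width(),np.round(arm.read_force(),1))
arm.line_to([X,Y,.27],M,feed=.25)
arm.line_to([X,Y,.02],feed=.2)
h=arm.line_to([X,Y,-.026],feed=.03,force_limit=5);print("touch",h,np.round(arm.read_eef_pos(),4),np.round(arm.read_force(),1),arm.read_gripper_width())
arm.pause(.2);arm.open_gripper()
p=np.array(arm.read_eef_pos());arm.line_to([p[0],p[1],.29],feed=.25)
print(arm.read_clock());im,c=shot("wrist","w9.png")
for o in finder.outline_of("wrist","loaf")[:1]:
    m=o["region"].astype(np.uint8);r=cv2.minAreaRect(np.argwhere(m)[:,::-1].astype(np.float32));print(o["conf"],r,at_z([r[0]],c,.06).round(3),at_z(cv2.boxPoints(r),c,.065).round(3).tolist())
E
python3 n.py
```

```text
w 0.05914975887389647 [ 0.  -0.6 -3.9]
touch True [ 0.6146 -0.062  -0.02  ] [-1.   0.2  5. ] 0.059146207457263365
44.825
0.86 ((321.34912109375, 209.21859741210938), (100.24480438232422, 49.75112533569336), 88.36341857910156) [[ 0.61  -0.063  0.06 ]] [[0.553, -0.093, 0.065], [0.551, -0.038, 0.065], [0.669, -0.031, 0.065], [0.671, -0.091, 0.065]]
```

View pics/w9.png

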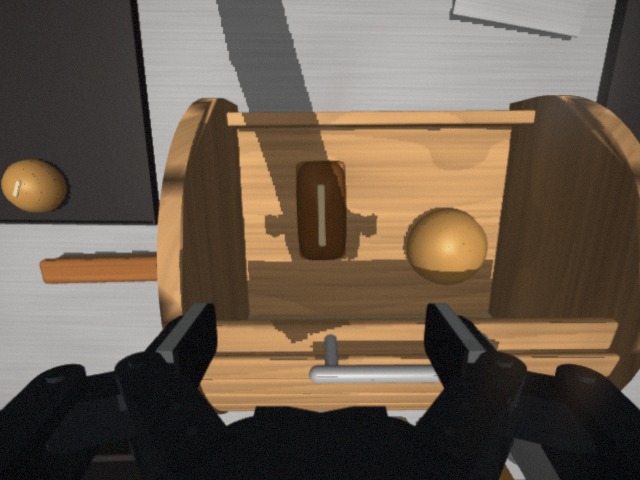

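The wrist view shows the loaf upright on the floor at (321,209), clear of the bun (447,246) and front board, with the cover still up. Now I roll it down: closed fingers pull from behind the bar, then press from above.

```bash
cat > o.py <<'E'
from h import *
M=q(rz(.0106)@DOWN);OFF=.0365
def bar(deg):
    b=np.radians(deg);return np.array([.6667-.203*np.cos(b),.003+.0106*-.203*np.cos(b),.055+.203*np.sin(b)])
for P in(bar(98)+[.024,0,-.016-OFF],bar(50)+[.016,0,-.016-OFF],bar(8)+[0,0,-OFF]):
    assert arm.inverse_kinematics(P,M) is not None,P
arm.grasp(30)
s=bar(98)+[.024,0,-.016-OFF]
arm.line_to(s+[0,0,.06],M,feed=.25)
print("behind",arm.line_to(s,feed=.15,force_limit=8),np.round(arm.read_force(),1))
for d in np.arange(92,49,-7):
    t=bar(d)+[.015,0,-.016-OFF];h=arm.line_to(t,feed=.15,force_limit=30);print(d,h,np.round(arm.read_force(),1),np.round(np.array(arm.read_eef_pos())-t,4))
    if h: break
print(arm.read_clock())
p=np.array(arm.read_eef_pos())
if not h:
    arm.line_to(p+[.006,0,0],feed=.15);arm.line_to(p+[.006,0,.045],feed=.25)
    arm.line_to(bar(50)+[0,0,.025-OFF],feed=.25)
    for d in(50,43,36,29,22,15,8):
        t=bar(d)+[0,0,.004-OFF];h=arm.line_to(t,feed=.12,force_limit=30);print(d,h,np.round(arm.read_force(),1),np.round(np.array(arm.read_eef_pos())-t,4))
        if h: break
    print(arm.read_clock())
E
python3 o.py
```

```text
behind False [-1.1  0.3  0.3]
92 False [ 0.6  0.1 -0. ] [ 0.0003 -0.      0.0019]
85 False [1.  0.1 0.9] [ 0.0007 -0.      0.0008]
78 False [0.8 0.  0.6] [-0.0002  0.0001 -0.0001]
71 False [ 0.1  0.  -0.4] [-0.0007  0.     -0.0006]
64 False [-0.3  0.3  0.5] [-0.0007  0.0001 -0.0005]
57 False [ 0.8  0.4 -0.1] [-0.0005 -0.     -0.0003]
50 False [ 2.5 -0.2 -0.7] [ 0.     -0.     -0.0001]
49.1583
50 False [ 0.5  0.1 -0.1] [-0.     -0.     -0.0008]
43 False [ 0.  -0.8  0.1] [ 0.0002 -0.0002 -0.0001]
36 False [-0.4 -0.7  0.4] [ 0.0004 -0.      0.0001]
29 False [ 0.1  0.  -0.1] [0.0005 0.0001 0.0002]
22 False [ 0.6  0.4 -0.3] [0.0005 0.0001 0.0002]
15 False [ 1.2 -0.6  0.2] [0.0005 0.0001 0.0003]
8 True [-1.7 -0.9 10.9] [0.0022 0.0003 0.0015]
52.4
```

```bash
cat > p.py <<'E'
from h import *
p=np.array(arm.read_eef_pos())
print(arm.line_to([.466,p[1],.047],feed=.06,force_limit=20),np.round(arm.read_eef_pos(),4),np.round(arm.read_force(),1))
arm.line_to([.466,p[1],.12],feed=.25);M=q(rz(.0106)@DOWN)
arm.movep([.46,0,.33],M)
im,c=shot("wrist","w10.png");print("shut pred",proj([[.4657,-.069,.083],[.4657,.071,.083]],c).round(1).tolist(),arm.read_clock())
for t in("loaf","bun"): print(t,[(round(o["conf"],2),np.round(o["point"])) for o in finder.outline_of("wrist",t)])
sc=vision.read_camera("scene")
cv2.imwrite("pics/last.png",cv2.resize(np.hstack([im,sc])[...,::-1],(800,300),interpolation=cv2.INTER_AREA))
E
python3 p.py
```

```text
False [0.468  0.0011 0.0518] [-7.  -4.  36.2]
shut pred [[265.8, 212.3], [380.0, 213.3]] 53.9917
loaf [(0.71, array([563., 297.]))]
bun []
```

View pics/last.png

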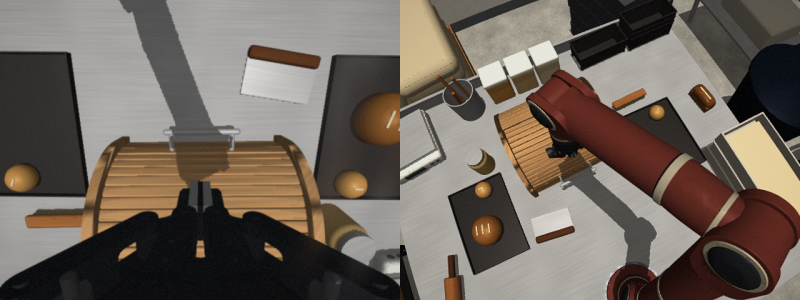

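```bash
python3 -c "
from h import *
print(arm.read_clock(),workorder.sign_off())"
```

```text
the job is handed in; nothing more can be done
54.1417 None
```

The tin loaf from the right tray is in the bin with the cover shut again. I handed the job in at 54 s of the 72 s allowed. The system gives no verdict, so the result rests on my own checks.

- **What I did:** I picked the loaf farther to the robot's left (y -0.38 against -0.65 for the look-alike). I rolled the cover up by its handle to the stop, set the loaf down under a force limit, and rolled the cover down again.
- **Loaf:** it met the floor where expected. The picture afterwards shows it upright at bin position about (-57, -66) mm, clear of the bun and the front board.
- **Cover:** the final press stopped at TCP z 0.052, the same as the earlier shut stop. The last picture shows the handle where it belongs when shut, to within about 4 pixels. The bun was hidden by then, but it had not moved when the loaf went in.
- **Other things on the bench:** everything visible in the last pictures was in its starting place.

**What disagreed or went wrong:**
- **Fingertip offset:** the shut fingertips are about 36 mm behind the reported TCP, not at it as described. My first try at the handle therefore passed above it. I found the offset by touching the bench and corrected for it.
- **Cover pushed shut first:** the cover started ajar by about 0.25–0.3 rad. I pressed it shut before opening it, to get a known handle position.
- **Forces:** the highest readings were 33 N when probing the bench, 33 N when closing on the handle, and 36 N in the final press. All of these were on the fingers.

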